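# Serve the seeded roll with the tongs

### The job

Draw the serving tongs out of their white cup, pick up the dark seeded roll from the clear tray with them, and hold it over the empty white plate, some 10 cm above it, ready to serve. Finish while still holding it there, still and gripped between the two arms of the tongs: do not put it down or let go. Touch the roll only with the tongs, do not knock over or shift the cup and the plate, and leave the two pale buns, jam jar and remote control where they are.

Things in the scene. Friction and masses are not known exactly. Their poses are not given: they have to be found in the camera images.
- tongs: Steel spring serving tongs, 182 mm long, 90 g, standing tips down and nearly upright in the white cup, bow (closed end, 28 mm wide) on top. This frame belongs to the bow: origin on the centre line, level with the lower ends of the tips; z up along the tongs, y the line along which the arms open and close (jaw_left at +y). The arms turn on the bow at y = +-13, z = 176 mm, both by one angle.
- tongs_grip (a point): Place to grip: on the centre line between the middles of the black silicone sleeves (20 mm wide along x, z = 116 to 162 mm) on the arms' outsides; z = 139 mm in the tongs' frame, 43 mm below the top of the bow. Width over the sleeves here: 34 mm with the tips shut on each other, 44 mm on the roll, 48 mm in the cup, 57 mm free. 1 mm here is about 5 mm at the tips.
- jaw_left: Arm of the tongs at +y; origin where it turns on the bow. A 14 mm wide strip with a flat tip 28 mm wide, 37 mm high, 2.5 mm thick, toothed below. A spring opens the arms: each sleeve needs about 2.5 N to hold at 52 mm width, 4 N at 48 mm, 6 N at 44 mm, 10 N shut. Held tongs open by themselves as far as the fingers do, staying held by the spring; they slip out if the fingers open beyond about 55 mm.
- jaw_right: The arm of the tongs on its -y side; the mirror image of jaw_left.
- jaw_left_tip (a point): Middle of the inner face of the tip of jaw_left, 16 mm above its lower end. The gap between the tips is about 70 mm in the cup, 85 mm at 52 mm over the sleeves, 109 mm when quite free.
- jaw_right_tip (a point): The same on jaw_right.
- cup: Round white ceramic cup, loose, 0.5 kg, 90 mm high, outside 93 mm wide at the foot and 96 mm at the rim, wall 4 mm, inner floor 6 mm up. Origin at the centre of its underside. The spread arms of the tongs lean lightly on its inside. It stands on one side of the tray, the plate on the other; either may be on the left.
- tray: Clear plastic tray with a lavender tinted, scalloped rim, fixed, 280 mm across, wall 24 mm high, floor 5 mm thick. Origin at the centre of its underside. The seeded roll and the two buns lie on it, about 65 mm from its middle, in any order.
- seed_roll: The roll to be served: dark brown oblong bread roll with pale seeds on top, firm, 80 mm long (its x), 46 mm wide (its y), 40 mm high, about 60 g. Origin at the centre of its underside, z up. Its middle 50 mm is straight-sided from 4 to 28 mm above its underside. Any turn on the tray.
- bun_a: Pale round bun, 62 mm in diameter, 38 mm high, on the tray; origin at the centre of its underside. To be left alone.
- bun_b: A second pale round bun, same size. To be left alone.
- plate: Empty white plate, loose, 0.4 kg, 190 mm across, 20 mm high at the rim. Origin at the centre of its underside.
- jam_jar: Jam jar, 62 mm across, 75 mm high, amber with a red cap. Origin at the centre of its underside. To be left alone.
- remote: White television remote control, 165 x 44 x 18 mm, lying flat beside the tray. Origin at the centre of its underside. To be left alone.
Mind the look-alikes: they are no part of the job. There is more than one size of the tongs; the one meant has the size given above. Of the things that look like the cup, take the one that is farthest to the robot's left at the start.

How it is judged:
By the outcome, as a careful person would: the job done as asked, in the order asked, and still so for the second after the job is handed in, while the arm keeps its last pose, push and grip.
It also fails if it takes over 48 s, if anything falls off the work surface, if the arm or the gripper's body presses on something with over 40 N, if the wrist force passes 120 N, or if a joint passes its speed limit or range.

### The arm

A 7-joint arm with a two-finger parallel gripper is mounted at the origin on the work surface. World frame = base frame: x ahead of the robot, y to its left, z up, the work surface at z = 0. Lengths are in m, angles in rad, forces in N, time in s.
With the tool pointing down it reaches from about 0.4 to 0.85 m from the base axis. Payload 4.5 kg.
Tool frame: the origin (TCP) lies between the finger pads; the fingertips stand 14 mm ahead of it and the grasp point (between the pads) lies 5 mm behind it; x points along the fingers, z is the direction in which the jaws open and shut, and the axes are right-handed (so a half turn about x gives the same grasp; the last joint's range is limited). The gripper opens to 88 mm and grips with 3 to 60 N. Pads are 18 mm wide; open, the fingers measure 123 mm over their backs; the gripper's body (75 mm by 187 mm) begins 45 mm behind the grasp point.
Start: joints at [1.382, 0.689, -0.195, 1.565, 0.157, 0.902, -0.215], TCP at [0.138, -0.61, 0.253] pointing down, gripper open.
Joint ranges: [-3.01, 3.01], [-0.46, 2.08], [-1.47, 1.51], [0.13, 2.56], [-1, 4.14], [0.04, 2.09], [-2.66, 2.66]. Speed limits (rad/s): [2.57, 2.57, 3.14, 3.14, 3.14, 3.14, 3.14].

### API

Orientations are given as a rotation vector (axis times angle).
In Python, from plant import read_state, imaging, ticket gives the robot as it stands.
- The arm moves only by the shell command python3 -m pendant 'ROWS' [FORCE]. ROWS is JSON, a list of rows, each a list of 5 numbers: the opening, from 0 (shut) to 1 (fully open), then the shift along the tool's x, y, z in mm, then the turn about the tool's x in degrees. In form: [[claw, x, y, z, roll], ...]. A call has 1 to 10 rows; each row shifts and turns the commanded pose from where the row before left it, along the tool's axes as they then stand; what a row does not reach is not made up. A row lasts 1/12 s, in which the tool goes at most 41.7 mm and 7.16 degrees, less where a joint would pass 70% of its speed; a pose out of reach is approached as far as the arm can. A call is refused whole if a number of a shift passes 41.7 or a number of a turn 7.16, either way. A call with a gripper value outside its range is refused whole. The fingers move at their own pace and stop on an object; FORCE is the grip in N (left out, the last holds). Time passes only in rows, so rows that do not move let the fingers close. It gives the time, the measured TCP pose, the force and the opening at its end, in the units of the state.
- read_state(): the state, without advancing time (a new reading comes with each control period).
- imaging.read_camera(name): name is "scene" or "top" or "wrist"; returns a dict with "image" (400x640x3 uint8, red, green, blue), "fx", "fy", "cx", "cy" (pixels), "k1" (the pictures are not rectified: a ray, as slopes to the right and down, at radius r is drawn at 1 + k1 r^2 times it, then the intrinsics apply), "rvec" (rotation vector, rad) and "tvec" (3), from world to camera coordinates, as OpenCV has them; the wrist camera has in their place "tool_from_camera" (4x4, takes a point from camera to tool coordinates, whose origin is the TCP and whose axes are the tool frame's). Camera axes: x right, y down, z forward; pixel columns grow to the right and rows downward; lengths in m; the calibration is good to about 2 mm. A picture is of the moment at which its call begins: read the wrist's pose just before it. There is no depth.
- ticket.job_done(): hands the job in, once; it reports no verdict.
The state is a dict: "clock": time; "qpos": joint angles; "qvel": joint speeds; "effort": joint torques, N m; "tcp_pos": TCP position; "ee_rot": TCP orientation; "contact_force": force on the tool from outside, world axes, zero at the start; "ft_torque": the same for the moment, N m; "width": finger opening in m.
Only numpy, scipy, OpenCV 4.12 (cv2) and the standard library are available. Lean on these libraries where they do the work, as an engineer would, in place of code of your own. Each camera call takes 0.05 s, during which the arm holds its last target.

## Working session

There is one attempt and no reset: what is moved stays moved. The work goes in short steps, Python scripts to look and compute and a shell command to move; the robot and the scene stay as the last step left them, time stands still between calls to the robot, and variables do not carry over. Pictures are saved under pics/ and viewed, and the job is handed in when it is done.

```bash
ls; mkdir -p pics
python3 - <<'E'
from plant import read_state, imaging, ticket
import cv2,numpy as np
s=read_state(); print(s)
for n in ["scene","top","wrist"]:
    c=imaging.read_camera(n); cv2.imwrite(f"pics/{n}0.png",c["image"][:,:,::-1])
    print(n,{k:(np.round(v,4).tolist() if not np.isscalar(v) else v) for k,v in c.items() if k!="image"})
E
```

```text
pics
{'clock': 0.0, 'qpos': array([ 1.38181287,  0.68992933, -0.19452456,  1.56631229,  0.15733   ,
        0.90251171, -0.21509102]), 'qvel': array([-1.67962121e-05,  1.45836675e-04,  9.02429140e-04, -1.72517076e-03,
        1.61869013e-03,  5.03984698e-04,  7.97142180e-04]), 'effort': array([ 8.72214787e-04, -5.27552176e+01, -1.26683090e+00, -1.53427094e+01,
       -5.26479946e-02,  6.54133502e-03,  1.23782647e-04]), 'tcp_pos': array([ 0.13791196, -0.60898986,  0.25195285]), 'ee_rot': array([ 1.04448656,  1.30793417, -1.04284813]), 'contact_force': array([ 0.29578217,  0.14942339, -1.29723914]), 'ft_torque': array([-0.01001546, -0.04142314,  0.0366279 ]), 'width': 0.08807972690059135}
scene {'fx': 387.2843589250089, 'fy': 387.2843589250089, 'cx': 315.37349819079395, 'cy': 199.5093142908807, 'k1': -0.014409037028108727, 'rvec': [2.3375, 0.8657, -0.2963], 'tvec': [-0.3669, -0.1979, 1.1632]}
top {'fx': 370.15585488154625, 'fy': 370.15585488154625, 'cx': 324.4609884495761, 'cy': 199.876756566315, 'k1': -0.023825283507943912, 'rvec': [2.1225, -2.1434, 0.1319], 'tvec': [-0.0019, 0.5052, 0.8786]}
wrist {'fx': 282.00986158355533, 'fy': 282.00986158355533, 'cx': 321.1002212692142, 'cy': 196.882552741446, 'k1': 0.006671671835963568, 'tool_from_camera': [[0.0014, -0.3001, 0.9539, -0.1316], [-0.0011, -0.9539, -0.3001, 0.0773], [1.0, -0.0006, -0.0016, -0.0011], [0.0, 0.0, 0.0, 1.0]]}
```

View pics/scene0.png

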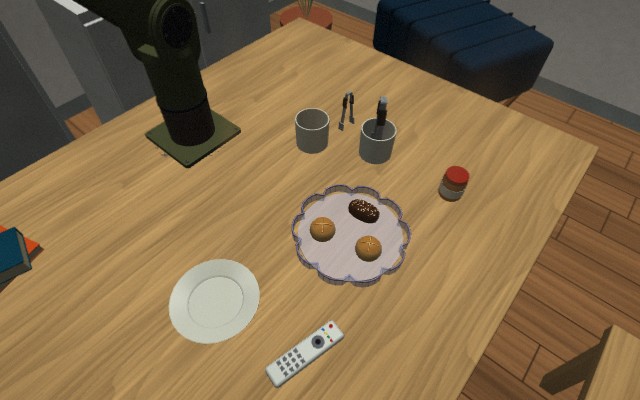

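View pics/top0.png

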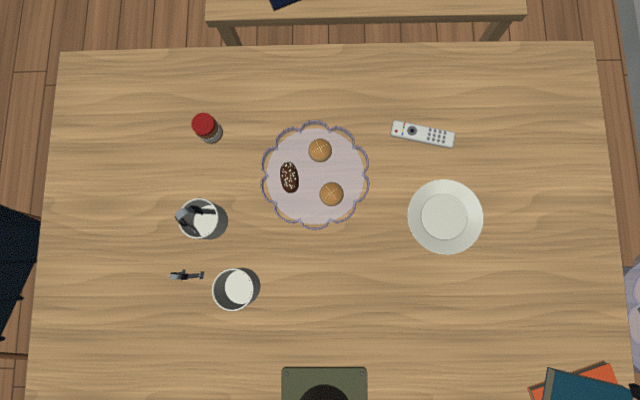

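View pics/wrist0.png

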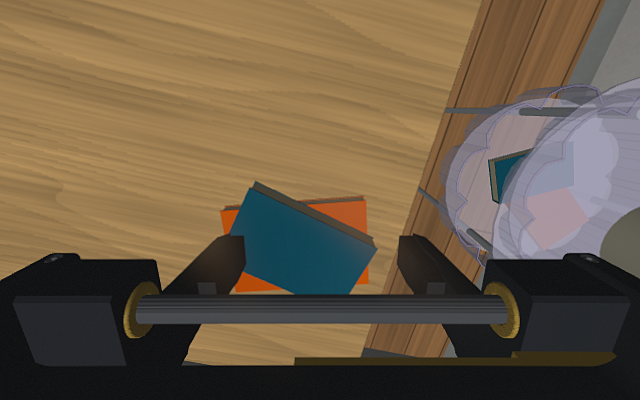

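The top view shows the tongs' cup at about (200,218). An empty look-alike cup at (236,289) is less far left, and small look-alike tongs lie at (187,275). The roll is at (289,177), the buns at (320,150) and (331,194), the plate at (445,216). The cup is on the left and the plate on the right. Next I'll zoom in and measure.

```bash
cat > h.py <<'E'
from plant import read_state, imaging, ticket
import cv2,numpy as np
from scipy.spatial.transform import Rotation as R
def cam(n):
    s=read_state(); c=imaging.read_camera(n)
    c["K"]=np.array([[c["fx"],0,c["cx"]],[0,c["fy"],c["cy"]],[0,0,1.]]); c["d"]=np.array([c["k1"],0,0,0.])
    if n=="wrist":
        T=np.eye(4);T[:3,:3]=R.from_rotvec(s["ee_rot"]).as_matrix();T[:3,3]=s["tcp_pos"]
        W=T@np.array(c["tool_from_camera"]); c["Rw"]=W[:3,:3]; c["o"]=W[:3,3]
    else:
        Rm=R.from_rotvec(c["rvec"]).as_matrix(); c["Rw"]=Rm.T; c["o"]=-Rm.T@np.array(c["tvec"])
    return c
def ray(c,px):
    p=cv2.undistortPoints(np.array(px,float).reshape(-1,1,2),c["K"],c["d"]).reshape(-1,2)
    v=np.c_[p,np.ones(len(p))]@c["Rw"].T
    return v/np.linalg.norm(v,axis=1,keepdims=True)
def onz(c,px,z):
    v=ray(c,px); return c["o"]+v*((z-c["o"][2])/v[:,2])[:,None]
def tri(c1,p1,c2,p2):
    v1=ray(c1,p1)[0];v2=ray(c2,p2)[0]
    A=np.stack([v1,-v2],1);t=np.linalg.lstsq(A,c2["o"]-c1["o"],rcond=None)[0]
    a=c1["o"]+t[0]*v1;b=c2["o"]+t[1]*v2
    return (a+b)/2,np.linalg.norm(a-b)
def proj(c,P):
    Rm=c["Rw"].T; 
    return cv2.projectPoints(np.array(P,float).reshape(-1,1,3),cv2.Rodrigues(Rm)[0],-Rm@c["o"],c["K"],c["d"])[0].reshape(-1,2)
def save(c,name,box=None,f=1):
    im=c["image"][:,:,::-1]
    if box: x0,y0,x1,y1=box; im=im[y0:y1,x0:x1]
    cv2.imwrite("pics/"+name,cv2.resize(im,None,fx=f,fy=f,interpolation=cv2.INTER_CUBIC))
E
python3 - <<'E'
from h import *
t=cam("top");s=cam("scene")
print(t["o"],s["o"])
save(t,"t1.png",(160,110,380,320),3.6); save(s,"s1.png",(280,70,480,200),4); save(s,"s2.png",(280,170,480,300),4)
for n,p,z in [("cuprim",(205,217),.09),("roll",(289,177),.04),("plate",(445,216),.02),("remote",(422,134),.018),("jar",(204,124),.075),("tray",(315,176),.024),("cup2",(236,290),.09)]:
    print(n,onz(t,p,z)[0].round(3))
E
```

```text
[ 0.36984016 -0.02877017  0.94320743] [ 0.84771516 -0.43250777  0.78812826]
cuprim [0.46  0.272 0.09 ]
roll [0.564 0.081 0.04 ]
plate [ 0.464 -0.307  0.02 ]
remote [ 0.677 -0.26   0.018]
jar [0.693 0.289 0.075]
tray [0.569 0.017 0.024]
cup2 [0.293 0.194 0.09 ]
```

View pics/t1.png

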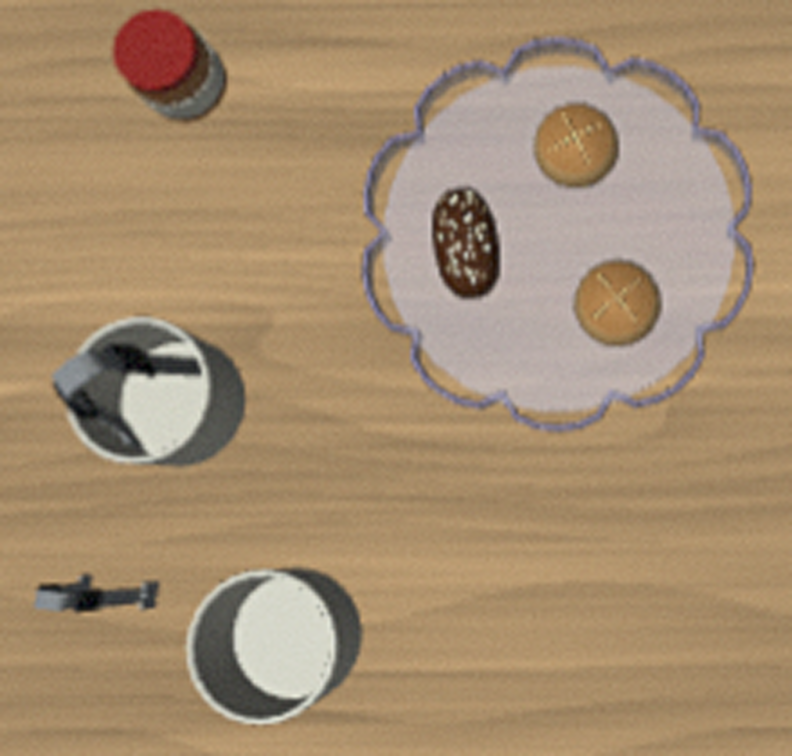

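View pics/s1.png

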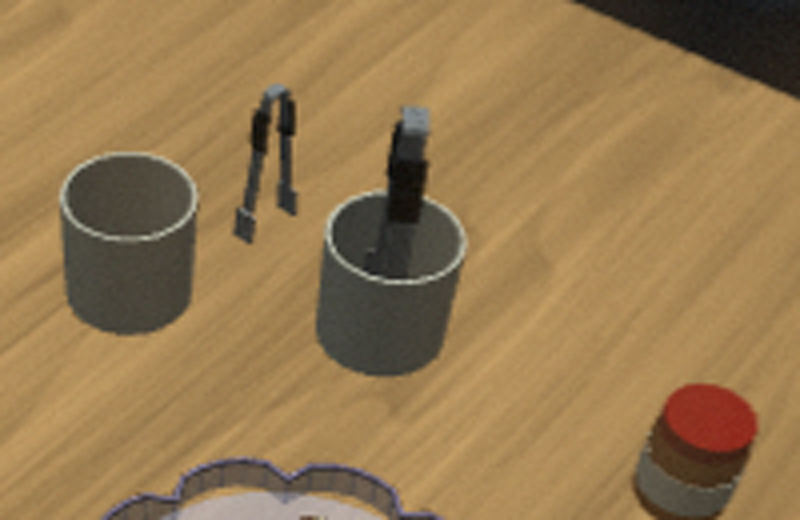

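View pics/s2.png

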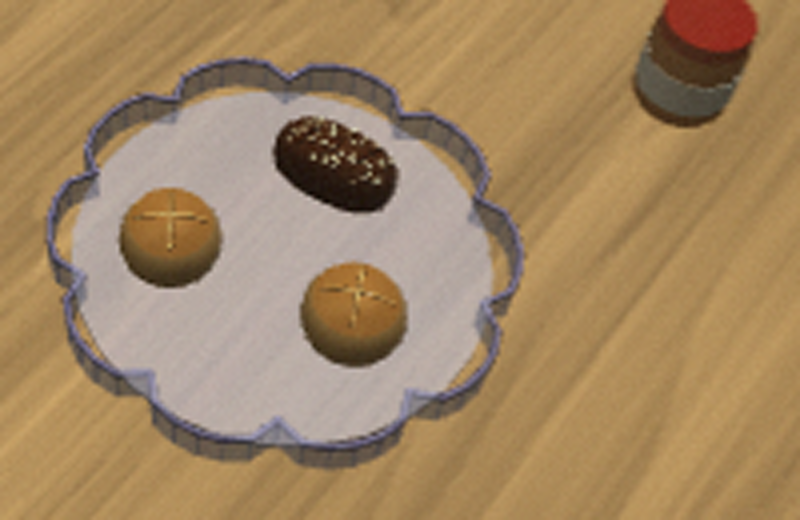

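Run:
```python
from h import *
s=read_state(); print(R.from_rotvec(s["ee_rot"]).as_matrix().round(3))
t=cam("top");sc=cam("scene")
save(t,"t2.png",(165,185,235,245),11); save(sc,"s3.png",(350,85,410,170),7)
print(tri(t,(182.2,214.2),sc,(383.8,98)))
```

```text
[[-0.     0.975  0.221]
 [ 0.001  0.221 -0.975]
 [-1.    -0.    -0.001]]
(array([0.45773683, 0.28677794, 0.19061902]), np.float64(0.005578122112165848))
```

```bash
sleep 1; ls pics
```

```text
s1.png
s2.png
s3.png
scene0.png
t1.png
t2.png
top0.png
wrist0.png
```

View pics/t2.png

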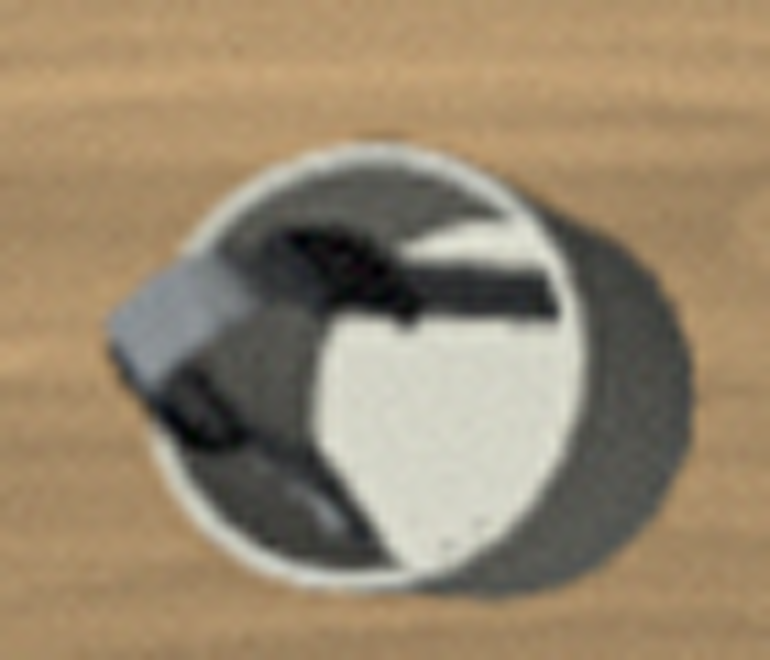

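View pics/s3.png

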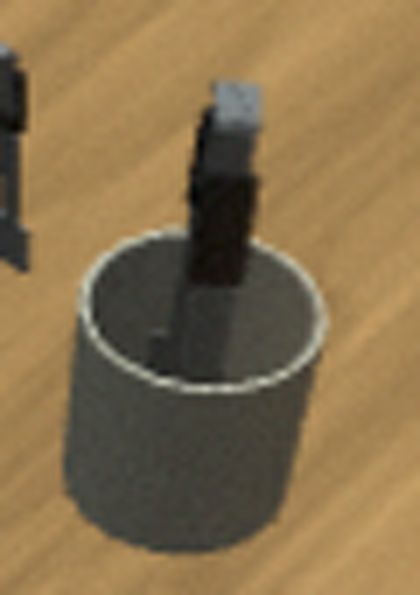

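The bow's top face is centred at about (181.8,214.3) in the top view and (383.8,98) in the scene view, with its long axis near -48° in world. I'll swing round to look from above with the wrist camera.

```bash
python3 -m pendant '[[1,-10,28,-15,0],[1,-10,28,-15,0],[1,-10,28,-15,0],[1,-10,28,-15,0],[1,-10,28,-15,0],[1,-10,28,-15,0],[1,-10,28,-15,0],[1,-10,28,-15,0],[1,-10,28,-15,0],[1,-10,28,-15,0]]' && python3 -m pendant '[[1,-10,28,-15,0],[1,-10,28,-15,0],[1,-10,28,-15,0],[1,-10,28,-15,0],[1,-10,28,-15,0],[1,2.5,5.6,-36,0],[1,2.5,5.6,-36,0],[1,2.5,5.6,-36,0],[1,2.5,5.6,-36,0],[1,2.5,5.6,-36,0]]' && python3 -m pendant '[[1,2.5,5.6,-36,0],[1,2.5,5.6,-36,0],[1,2.5,5.6,-36,0],[1,2.5,5.6,-36,0],[1,2.5,5.6,-36,0],[1,2.5,5.6,-36,0],[1,2.5,5.6,-36,-5.8],[1,0,0,0,-5.8],[1,0,0,0,-5.8],[1,0,0,0,0]]'; python3 -c "
from h import *
s=read_state();print(s['qpos'].round(2),R.from_rotvec(s['ee_rot']).as_matrix().round(3))"
```

```text
clock: 1.18
tcp_pos: [0.379, -0.4002, 0.3534]
ee_rot: [1.043, 1.306, -1.044]
contact_force: [-0.1, -0.2, -0.2]
width: 0.0882
clock: 2.02
tcp_pos: [0.4851, -0.1139, 0.3902]
ee_rot: [1.044, 1.306, -1.044]
contact_force: [-0.3, 0.7, -0.1]
width: 0.0878
clock: 2.85
tcp_pos: [0.4678, 0.1396, 0.3726]
ee_rot: [0.81, 1.415, -0.81]
contact_force: [-0.4, -0.6, -0.1]
width: 0.0881
[-0.11  0.38 -0.41  1.78  0.17  1.02 -1.62] [[-0.     0.862  0.506]
 [ 0.     0.506 -0.862]
 [-1.    -0.    -0.   ]]
```

```bash
python3 -m pendant '[[1,3,16,-33,0],[1,3,16,-33,0],[1,3,16,-33,0],[1,3,17,-33,0],[1,0,0,0,-5.8],[1,0,0,0,-5.8],[1,0,0,0,0]]'
python3 - <<'E'
from h import *
s=read_state();print(s['qpos'].round(2),R.from_rotvec(s['ee_rot']).as_matrix().round(3))
c=cam("wrist"); save(c,"w1.png"); save(c,"w1z.png",(220,100,420,250),4)
np.savez("w1.npz",Rw=c["Rw"],o=c["o"])
E
```

```text
clock: 3.43
tcp_pos: [0.4579, 0.2859, 0.3604]
ee_rot: [0.657, 1.469, -0.658]
contact_force: [-0.2, -0.0, -0.2]
width: 0.0877
[-0.35  0.48 -0.46  1.66  0.24  1.06 -1.73] [[-0.001  0.746  0.666]
 [-0.     0.666 -0.746]
 [-1.    -0.001 -0.   ]]
```

View pics/w1.png

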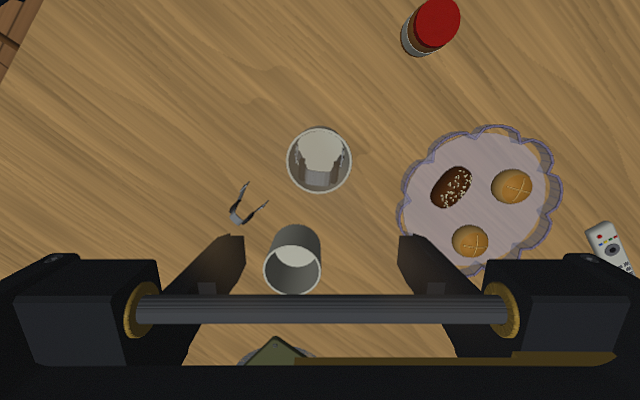

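View pics/w1z.png

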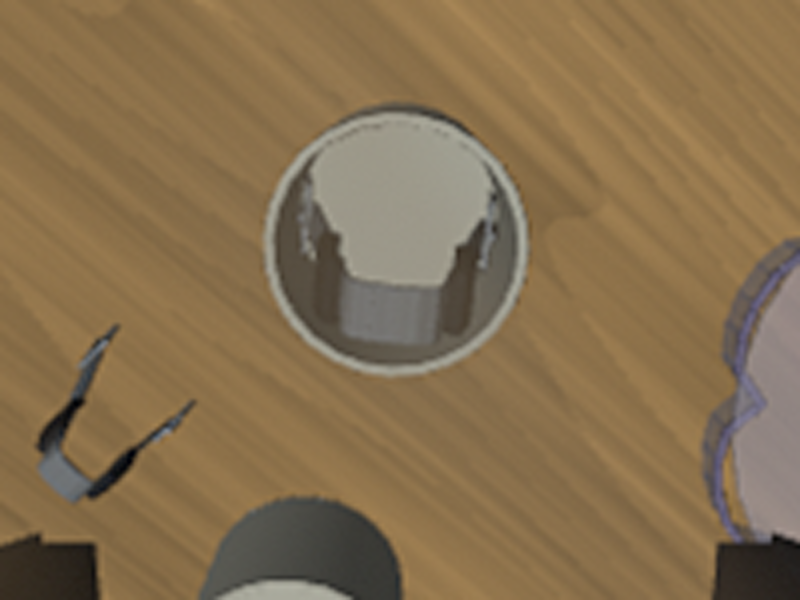

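The wrist view shows the bow centred at about (318,178) with the arms spread left and right inside the cup, turned about 5° from the tool's jaw axis. I'll go closer for a better measurement.

```bash
python3 -m pendant '[[1,25,0,0,4],[1,25,0,0,0],[1,25,0,0,0],[1,15,0,0,0],[1,0,0,0,0],[1,0,0,0,0]]'
python3 - <<'E'
from h import *
s=read_state();print(R.from_rotvec(s['ee_rot']).as_matrix().round(3))
c=cam("wrist"); save(c,"w2.png"); save(c,"w2z.png",(240,120,400,270),5)
E
```

```text
clock: 3.98
tcp_pos: [0.4582, 0.2847, 0.2706]
ee_rot: [0.714, 1.45, -0.716]
contact_force: [-0.0, 0.9, -0.4]
width: 0.088
[[-0.001  0.793  0.609]
 [-0.001  0.609 -0.793]
 [-1.    -0.001  0.   ]]
```

View pics/w2z.png

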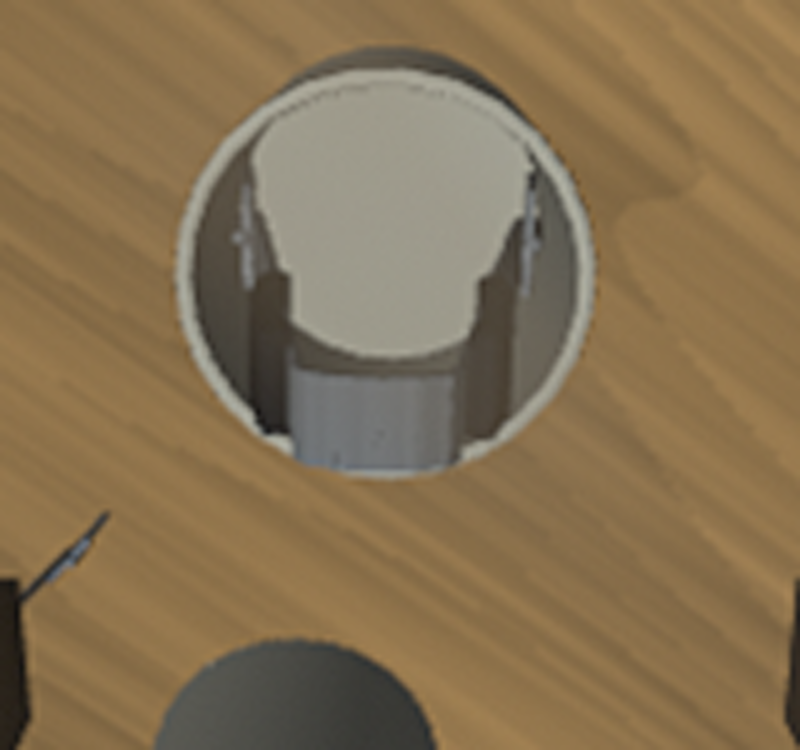

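Run:
```python
from h import *
c=cam("wrist");s=read_state();M=R.from_rotvec(s['ee_rot']).as_matrix()
f=lambda n,p,z: print(n,(w:=onz(c,(240+p[0]/5,120+p[1]/5),z)[0]).round(4),"tool mm",((w-s['tcp_pos'])@M*1000).round(1))
f("bow",(375,420),.187)
for q in [(292,370),(458,373),(455,468),(295,470)]: f("bowc",q,.187)
f("tipL",(243,240),.025);f("tipR",(530,235),.025)
f("slvLfar",(250,272),.143+.006);f("slvRfar",(517,272),.149)
f("rimL",(180,270),.09);f("rimR",(593,270),.09);f("rimT",(388,70),.09);f("rimB",(388,477),.09)
```

```text
bow [0.4579 0.2931 0.187 ] tool mm [85.   3.5 -6.3]
bowc [0.4565 0.3087 0.187 ] tool mm [ 85.   11.9 -19.6]
bowc [0.4723 0.2873 0.187 ] tool mm [85.  11.4  7. ]
bowc [0.4592 0.2777 0.187 ] tool mm [85.  -4.8  6.7]
bowc [0.443  0.2982 0.187 ] tool mm [ 85.   -5.2 -19.5]
tipL [0.4311 0.3223 0.025 ] tool mm [247.   -0.3 -45.8]
tipR [0.4798 0.2612 0.025 ] tool mm [247.    1.   32.3]
slvLfar [0.456  0.3216 0.149 ] tool mm [123.   19.3 -30.1]
slvRfar [0.486  0.2825 0.149 ] tool mm [123.   19.2  19.1]
rimL [0.432  0.3316 0.09  ] tool mm [182.    6.2 -52.7]
rimR [0.489  0.2572 0.09  ] tool mm [182.    6.1  41. ]
rimT [0.4961 0.3211 0.09  ] tool mm [182.1  50.6  -5.2]
rimB [0.4207 0.2637 0.09  ] tool mm [181.9 -44.1  -5.8]
```

```bash
python3 -m pendant '[[1,0,3,-6,0],[0.9,20,0,0,0],[0.85,25,0,0,0],[0.8,25,0,0,0],[0.8,20,0,0,0],[0.8,16,0,0,0],[0.75,10,0,0,0],[0.75,0,0,0,0],[0.75,0,0,0,0]]' 20
python3 - <<'E'
from h import *
c=cam("wrist"); save(c,"w3.png",(160,150,480,390),2.5)
c=cam("scene"); save(c,"s4.png",(330,50,450,180),5)
E
```

```text
clock: 4.83
tcp_pos: [0.457, 0.2929, 0.1553]
ee_rot: [0.712, 1.451, -0.711]
contact_force: [0.3, 1.7, 0.3]
width: 0.0657
```

View pics/w3.png

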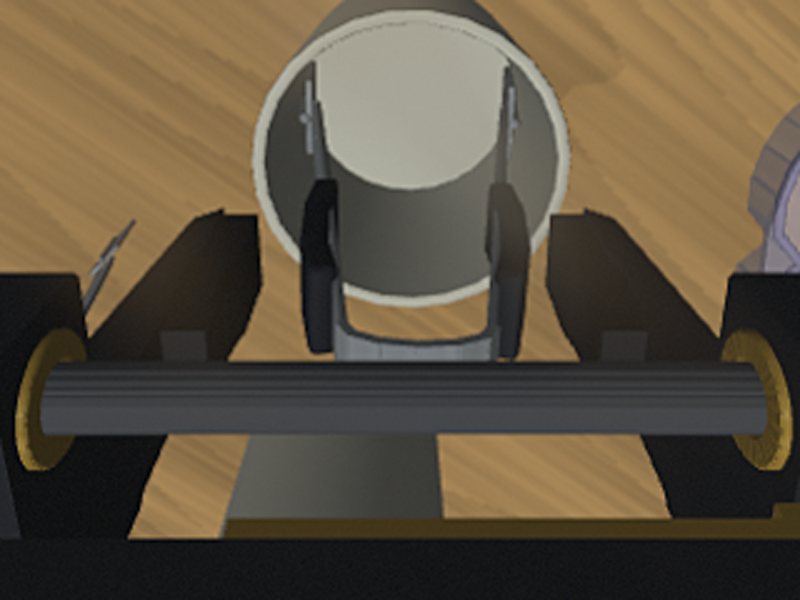

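View pics/s4.png

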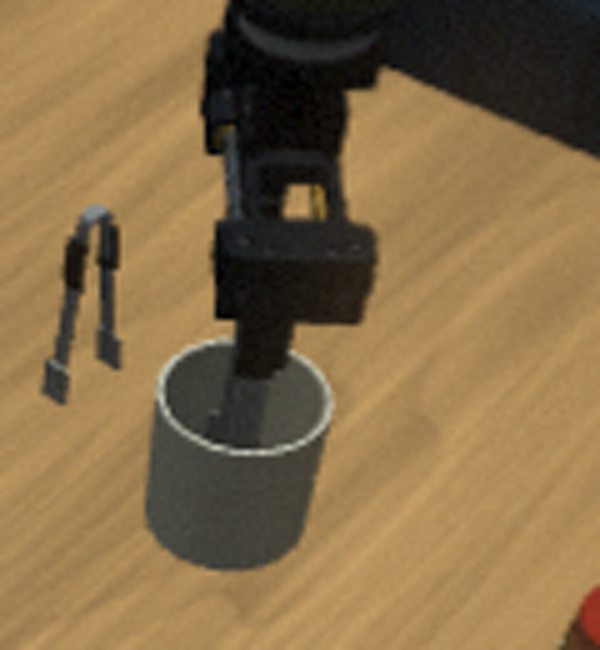

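The sleeves are centred about 2 mm to the right of the fingers' middle, and the tool still needs to go 10 mm lower. I'll correct both and close.

```bash
python3 -m pendant '[[0.75,0,0,2,0],[0.72,5,0,0,0],[0.68,5,0,0,0],[0.64,0,0,0,0],[0.62,0,0,0,0],[0.62,0,0,0,0]]' 20
python3 - <<'E'
from h import *
s=read_state();print(s['contact_force'],s['ft_torque'])
c=cam("wrist"); save(c,"w4.png",(160,150,480,390),2.5)
E
```

```text
clock: 5.43
tcp_pos: [0.4578, 0.2907, 0.1446]
ee_rot: [0.711, 1.451, -0.712]
contact_force: [1.3, 0.3, -0.3]
width: 0.0546
[ 1.31880568  0.30796706 -0.28620592] [-0.01339654 -0.04638496  0.01354395]
```

View pics/w4.png

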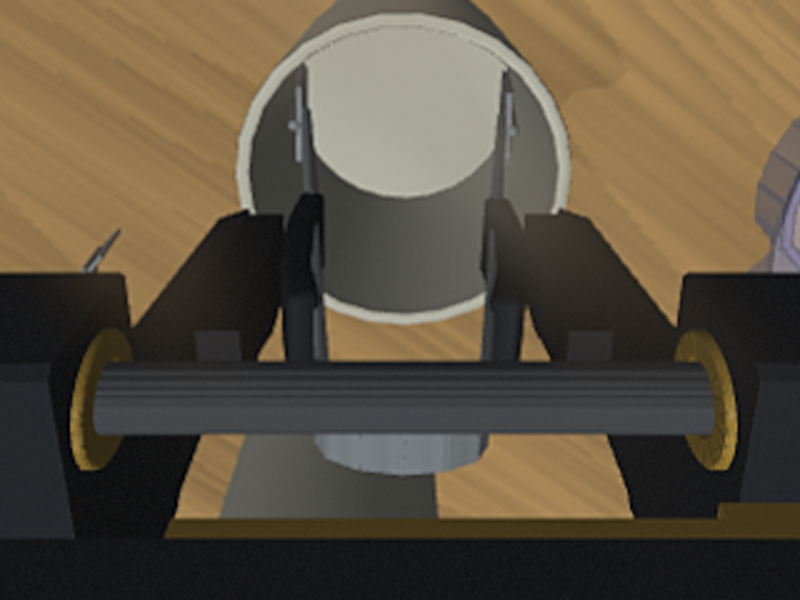

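```bash
python3 -m pendant '[[0.58,0,0,0,0],[0.56,0,0,0,0],[0.54,0,0,0,0],[0.52,0,0,0,0],[0.5,0,0,0,0],[0.49,0,0,0,0],[0.49,0,0,0,0],[0.49,0,0,0,0]]' 25
python3 - <<'E'
from h import *
s=read_state();print(s['contact_force'],s['ft_torque'])
c=cam("wrist"); save(c,"w5.png",(160,150,480,390),2.5)
E
```

```text
clock: 6.15
tcp_pos: [0.4583, 0.2911, 0.1453]
ee_rot: [0.712, 1.45, -0.71]
contact_force: [-0.1, 0.6, 4.0]
width: 0.0433
[-0.09990309  0.6413388   4.04634251] [-0.04645582  0.0144609  -0.031436  ]
```

View pics/w5.png

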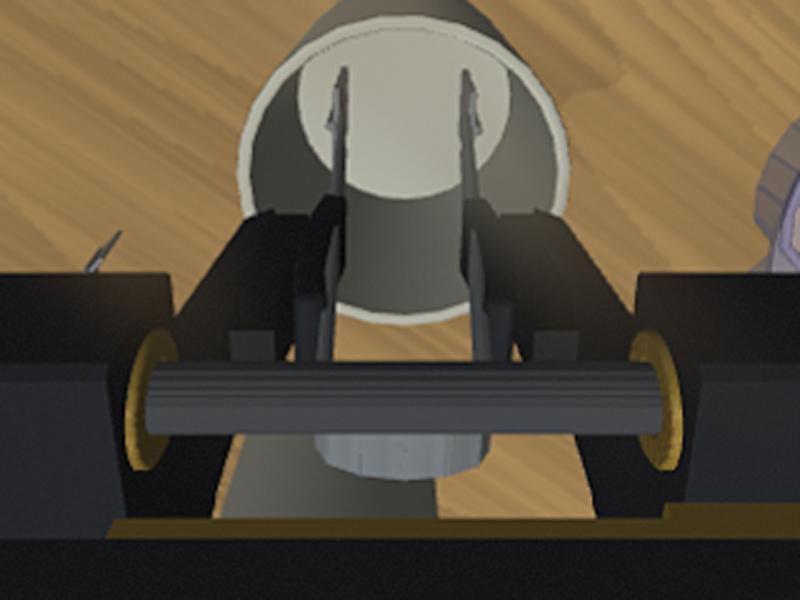

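```bash
python3 -m pendant '[[0.49,-5,0,0,0],[0.49,-10,0,0,0],[0.49,-15,0,0,0],[0.49,-20,0,0,0],[0.49,-20,0,0,0],[0.49,-20,0,0,0],[0.49,-20,0,0,0],[0.49,-20,0,0,0],[0.49,-20,0,0,0],[0.49,0,0,0,0]]'
python3 - <<'E'
from h import *
s=read_state();print(s['contact_force'],s['ft_torque'])
c=cam("wrist"); save(c,"w6.png",(160,150,480,390),2.5)
c=cam("scene"); save(c,"s6.png",(280,30,480,200),4)
E
```

```text
clock: 7.03
tcp_pos: [0.4592, 0.292, 0.2988]
ee_rot: [0.716, 1.448, -0.706]
contact_force: [-0.0, 0.4, -0.9]
width: 0.0435
[-0.03472688  0.35783212 -0.94763663] [-2.78419844e-02 -4.27406792e-02 -6.72847528e-05]
```

View pics/w6.png

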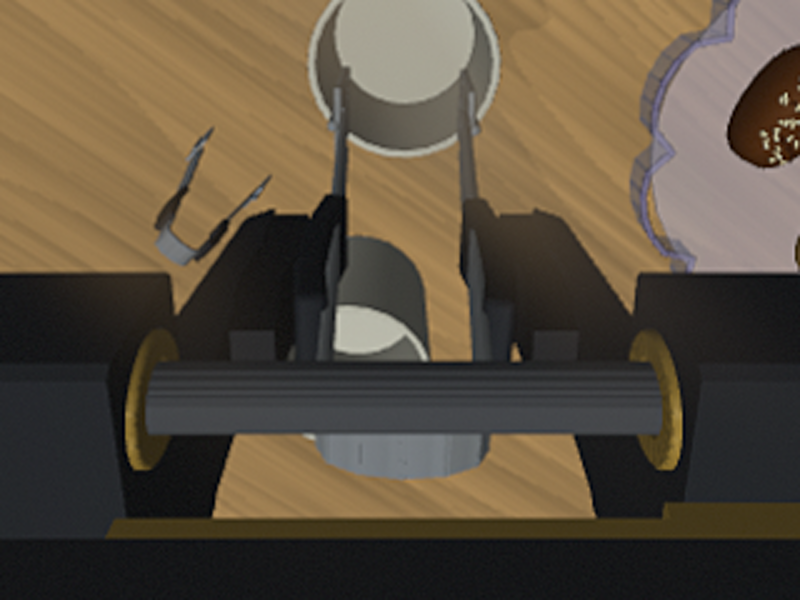

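View pics/s6.png

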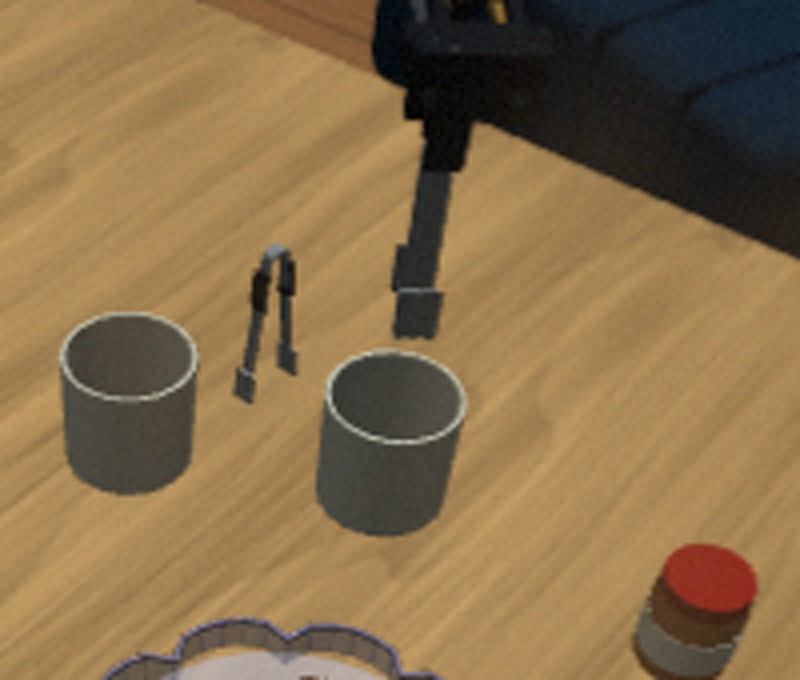

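The tongs are clear of the cup, which hasn't moved. Next I'll measure the roll and the tips.

Run:
```python
from h import *
def mask(c,box):
    im=c["image"];hsv=cv2.cvtColor(im,cv2.COLOR_RGB2HSV)
    m=((im[:,:,0].astype(int)<110)&(im[:,:,0].astype(int)>im[:,:,2].astype(int)+12)).astype(np.uint8)
    z=np.zeros_like(m);x0,y0,x1,y1=box;z[y0:y1,x0:x1]=m[y0:y1,x0:x1]
    z=cv2.morphologyEx(z,cv2.MORPH_CLOSE,np.ones((5,5)))
    cs=cv2.findContours(z,0,cv2.CHAIN_APPROX_NONE)[0]; k=max(cs,key=cv2.contourArea); return cv2.convexHull(k).reshape(-1,2)
for n,box in [("top",(270,150,310,205)),("scene",(335,190,390,235))]:
    c=cam(n);k=mask(c,box); print(n,k.min(0),k.max(0))
    for z in (.02,.028,.035):
        w=onz(c,k,z)[:,:2]*1000
        r=cv2.minAreaRect(w.astype(np.float32)); print(z,np.round(r[0],1),np.round(r[1],1),round(r[2],1))
    im=c["image"][:,:,::-1].copy();cv2.polylines(im,[k.reshape(-1,1,2)],True,(0,255,0),1);
    x0,y0,x1,y1=box;cv2.imwrite(f"pics/m_{n}.png",cv2.resize(im[y0-10:y1+10,x0-10:x1+10],None,fx=6,fy=6,interpolation=cv2.INTER_NEAREST))
    if n=="top": save(c,"t7.png",None,1)
```

```text
top [280 162] [298 192]
0.02 [567.8  83.6] [79.3 44.5] 13.9
0.028 [566.1  82.7] [78.6 44.1] 13.9
0.035 [564.6  81.8] [78.  43.8] 13.9
scene [348 199] [378 222]
0.02 [565.3  85.6] [81.6 58.7] 6.9
0.028 [568.2  80.2] [80.8 58.1] 6.9
0.035 [570.8  75.5] [80.  57.6] 6.9
```

View pics/m_top.png

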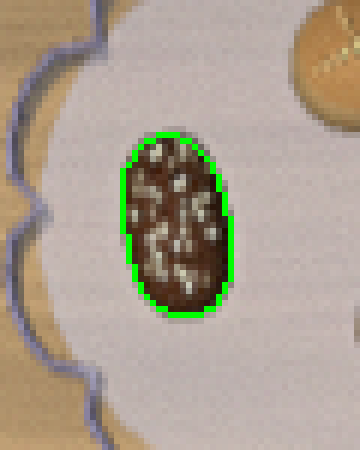

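View pics/m_scene.png

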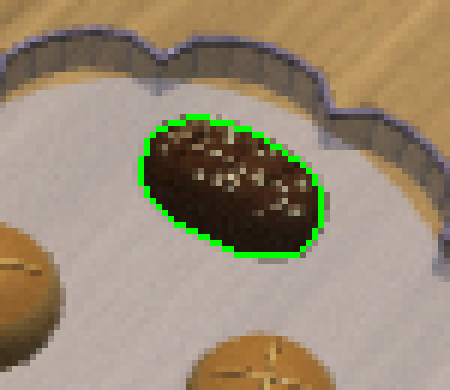

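Run:
```python
from h import *
c=cam("wrist");s=read_state();T=np.array(c["tool_from_camera"])
def tl(px,X):
    p=cv2.undistortPoints(np.array(px,float).reshape(-1,1,2),c["K"],c["d"]).reshape(2); v=T[:3,:3]@np.r_[p,1]; o=T[:3,3]; return (o+v*(X-o[0])/v[0])*1000
for n,p,X in [("L",(341,98),.123),("R",(469,98),.123),("Ltop",(348,70),.139),("Rtop",(463,70),.139),("Lnear",(333,130),.139),("Rnear",(476,132),.139)]:
    print(n,tl((160+p[0]/2.5,150+p[1]/2.5),X).round(1))
t=cam("top")
for n,p in [("bunA",(319.5,150)),("bunB",(331.5,194))]: print(n,onz(t,p,.03)[0].round(3))
w=onz(t,(445,216),.02);print("plate",w)
M=R.from_rotvec(s['ee_rot']).as_matrix();print(s['tcp_pos'],M.round(3))
save(c,"w7.png",(270,150,370,250),8)
```

```text
L [123.    5.5 -24.8]
R [123.    5.4  23.2]
Ltop [139.   12.4 -23.2]
Rtop [139.   12.4  22.1]
Lnear [139.  -12.5 -29.9]
Rnear [139.  -13.4  28. ]
bunA [0.635 0.005 0.03 ]
bunB [ 0.521 -0.024  0.03 ]
plate [[ 0.46364018 -0.30655563  0.02      ]]
[0.45722897 0.2899123  0.29353125] [[-0.002  0.79   0.613]
 [-0.002  0.613 -0.79 ]
 [-1.    -0.003  0.   ]]
```

View pics/w7.png

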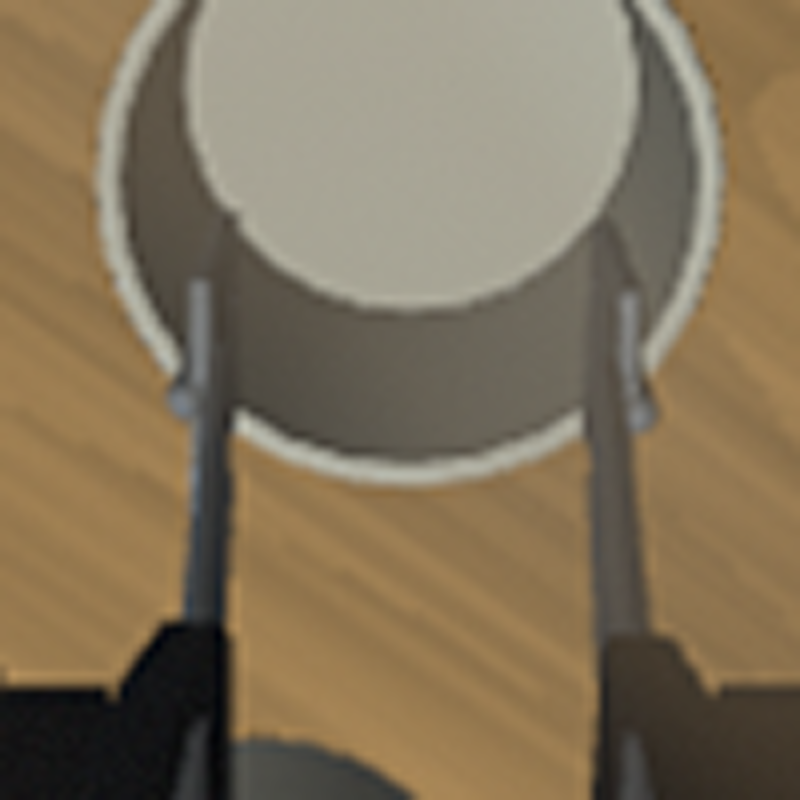

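```bash
python3 -m pendant '[[0.49,0,-5.1,28.8,0],[0.49,0,-5.1,28.8,0],[0.49,0,-5.1,28.8,0],[0.49,0,-5.1,28.8,0],[0.49,0,-5.1,28.8,0],[0.49,0,-5.1,28.8,0],[0.49,0,-5.1,28.8,0],[0.49,0,-5.1,28.8,0],[0.49,0,0,0,6],[0.49,0,0,0,6]]' && python3 -m pendant '[[0.49,0,0,0,6],[0.51,0,0,0,6],[0.53,10,0,0,0],[0.55,15,0,0,0],[0.55,10,0,0,0],[0.55,0,0,0,0],[0.55,0,0,0,0],[0.55,0,0,0,0],[0.55,0,0,0,0]]'
python3 - <<'E'
from h import *
s=read_state();M=R.from_rotvec(s['ee_rot']).as_matrix();print(s['tcp_pos'],M.round(3),s['qpos'].round(2))
c=cam("wrist"); save(c,"w8.png",(160,80,480,320),2.5)
c=cam("scene"); save(c,"s8.png",(280,90,480,240),4)
E
```

```text
clock: 8.17
tcp_pos: [0.5671, 0.0803, 0.2932]
ee_rot: [0.878, 1.387, -0.882]
contact_force: [-0.8, -0.1, -0.5]
width: 0.0436
clock: 8.92
tcp_pos: [0.5672, 0.0837, 0.2602]
ee_rot: [1.031, 1.313, -1.029]
contact_force: [-0.6, -0.6, -0.6]
width: 0.0486
[0.56715752 0.08365914 0.26021605] [[ 0.001  0.971  0.238]
 [ 0.     0.238 -0.971]
 [-1.     0.001 -0.   ]] [-0.05  0.62 -0.3   1.71  0.23  0.84 -1.78]
```

View pics/w8.png

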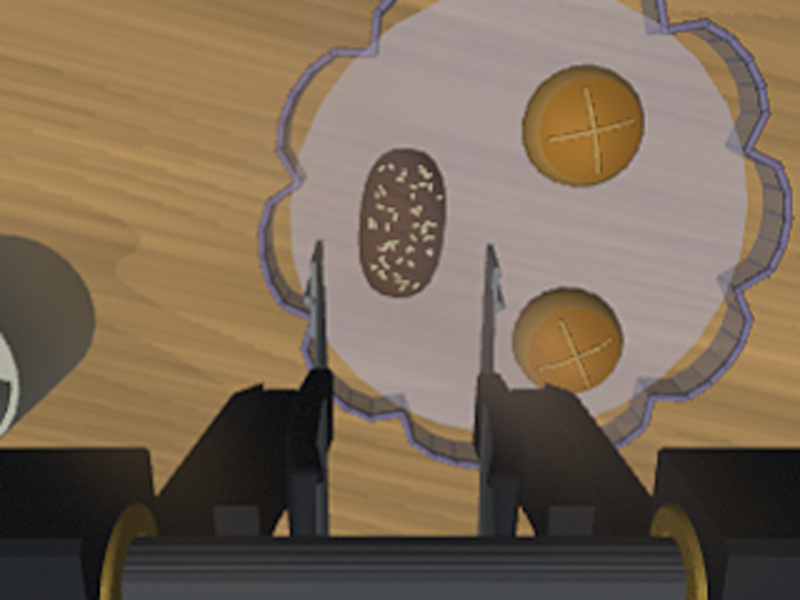

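View pics/s8.png

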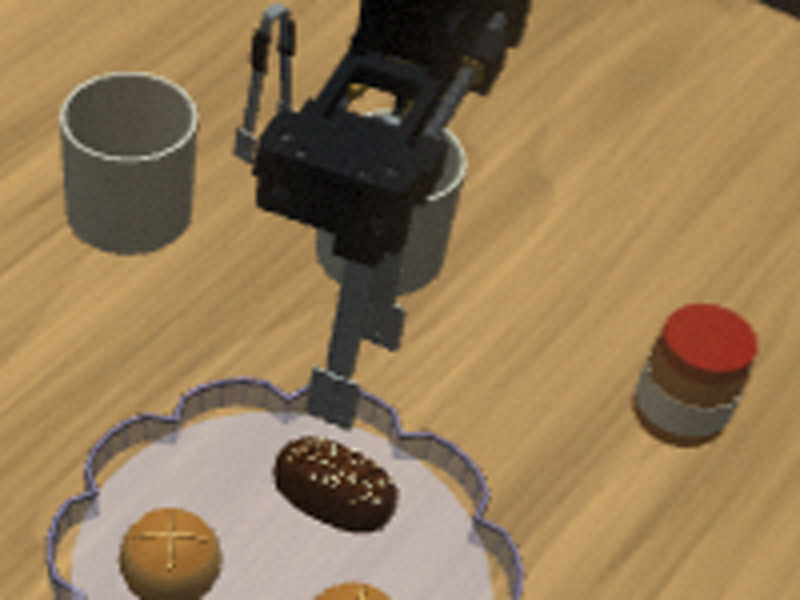

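Run:
```python
from h import *
c=cam("wrist");s=read_state();T=np.array(c["tool_from_camera"]);print(s['tcp_pos'])
def tl(px,X):
    p=cv2.undistortPoints(np.array(px,float).reshape(-1,1,2),c["K"],c["d"]).reshape(-1,2); v=np.c_[p,np.ones(len(p))]@T[:3,:3].T; o=T[:3,3]; return (o+v*((X-o[0])/v[:,0])[:,None])*1000
im=c["image"].astype(int)
m=((im[:,:,0]<125)&(im[:,:,0]>im[:,:,2]+12)).astype(np.uint8);z=np.zeros_like(m);b=(slice(136,202),slice(300,342));z[b]=m[b]
z=cv2.morphologyEx(z,cv2.MORPH_CLOSE,np.ones((5,5)));k=cv2.convexHull(max(cv2.findContours(z,0,cv2.CHAIN_APPROX_NONE)[0],key=cv2.contourArea)).reshape(-1,2)
print(k.min(0),k.max(0))
for h in (.02,.03):
    w=tl(k,s['tcp_pos'][2]-h)[:,1:];r=cv2.minAreaRect(w.astype(np.float32));print(h,r)
for n,p,X in [("L in",(325,270),.123),("R in",(487,270),.123),("Ltip top",(319,240),.139),("Rtip top",(490,243),.139)]:
    print(n,tl((160+p[0]/2.5,80+p[1]/2.5),X).round(1))
```

```text
[0.56703956 0.08357014 0.26023481]
[303 139] [337 198]
0.02 ((-1.2659034729003906, -2.844480514526367), (81.07728576660156, 45.37844467163086), 5.828150749206543)
0.03 ((0.8477859497070312, -2.798978805541992), (78.89678192138672, 44.158023834228516), 5.828153133392334)
L in [[123.    6.  -30.7]]
R in [[123.    5.9  30. ]]
Ltip top [[139.   13.7 -34.5]]
Rtip top [[139.   12.5  32.7]]
```

Run:
```python
from h import *
c=cam("wrist");s=read_state();T=np.array(c["tool_from_camera"])
def tl(px,X):
    p=cv2.undistortPoints(np.array(px,float).reshape(-1,1,2),c["K"],c["d"]).reshape(-1,2); v=np.c_[p,np.ones(len(p))]@T[:3,:3].T; o=T[:3,3]; return (o+v*((X-o[0])/v[:,0])[:,None])*1000
im=c["image"].astype(int)
m=((im[:,:,0]<125)&(im[:,:,0]>im[:,:,2]+12)).astype(np.uint8);z=np.zeros_like(m);b=(slice(136,202),slice(300,342));z[b]=m[b]
z=cv2.morphologyEx(z,cv2.MORPH_CLOSE,np.ones((5,5)))
px=np.argwhere(z)[:,::-1]
w=tl(px,s['tcp_pos'][2]-.025)[:,1:];print(w.mean(0));C=np.cov(w.T);e,v=np.linalg.eigh(C);print(np.sqrt(e)*4,v[:,1],np.degrees(np.arctan2(v[1,1],v[0,1])))
```

```text
[ 0.70113028 -2.80195829]
[46.75579739 83.86649538] [-0.99644712 -0.08422072] -175.16878538600025
```

The roll's centre is at tool (y 0.7, z -2.8), turned about 4-5° from the tips. I'll correct this and go down most of the way.

```bash
python3 -m pendant '[[0.55,0,0.5,-2.2,4],[0.55,10,0,0,0],[0.55,15,0,0,0],[0.55,15,0,0,0],[0.55,10,0,0,0],[0.55,5,0,0,0],[0.55,0,0,0,0],[0.55,0,0,0,0]]'
python3 - <<'E'
from h import *
c=cam("wrist");s=read_state(); print(s['tcp_pos'],s['width'],s['contact_force']);save(c,"w9.png",(160,80,480,320),2.5)
c=cam("scene"); save(c,"s9.png",(300,110,460,260),4)
E
```

```text
clock: 9.78
tcp_pos: [0.5668, 0.0858, 0.2047]
ee_rot: [1.082, 1.285, -1.082]
contact_force: [0.8, -1.0, -1.2]
width: 0.0483
[0.5671415  0.08593102 0.2051215 ] 0.048408192957426016 [ 0.51481607 -0.27527758 -0.2713261 ]
```

View pics/w9.png

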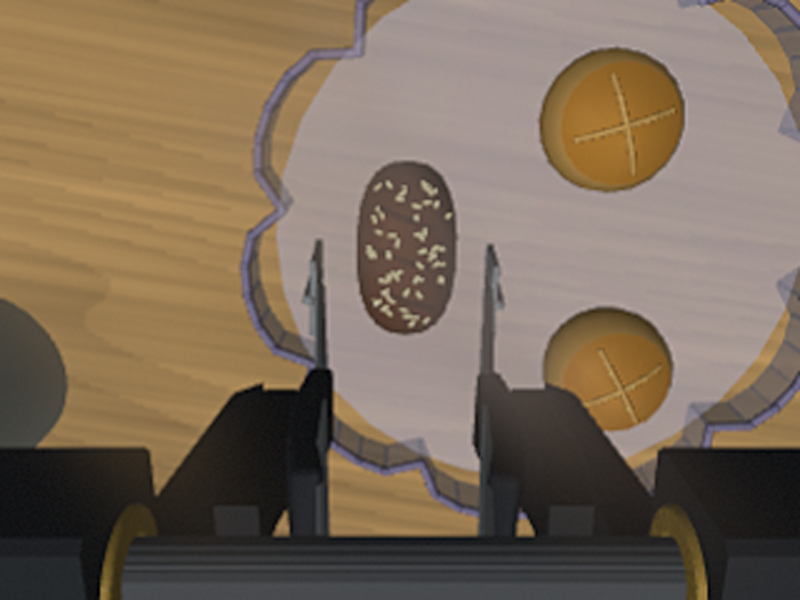

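View pics/s9.png

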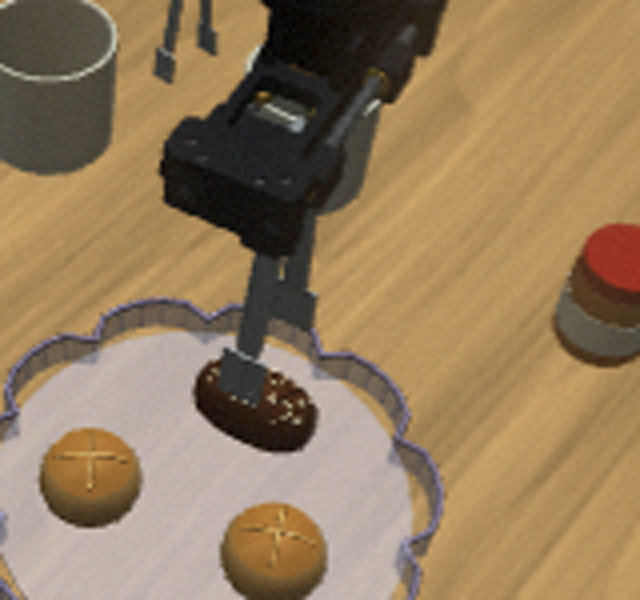

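```bash
python3 -m pendant '[[0.55,10,0,0,0],[0.55,12,0,0,0],[0.55,12,0,0,0],[0.55,10,0,0,0],[0.55,6,0,0,0],[0.55,3,0,0,0],[0.55,0,0,0,0],[0.55,0,0,0,0]]'
python3 - <<'E'
from h import *
c=cam("wrist");s=read_state(); print(s['tcp_pos'],s['width'],s['contact_force']);save(c,"w10.png",(160,80,480,320),2.5)
c=cam("scene"); save(c,"s10.png",(320,160,420,250),7)
E
```

```text
clock: 10.55
tcp_pos: [0.567, 0.0859, 0.1519]
ee_rot: [1.083, 1.285, -1.082]
contact_force: [-0.1, -0.7, -0.5]
width: 0.0484
[0.56706835 0.08587506 0.15212019] 0.04870476847686031 [ 0.24729648 -0.22250068 -1.0527669 ]
```

View pics/w10.png

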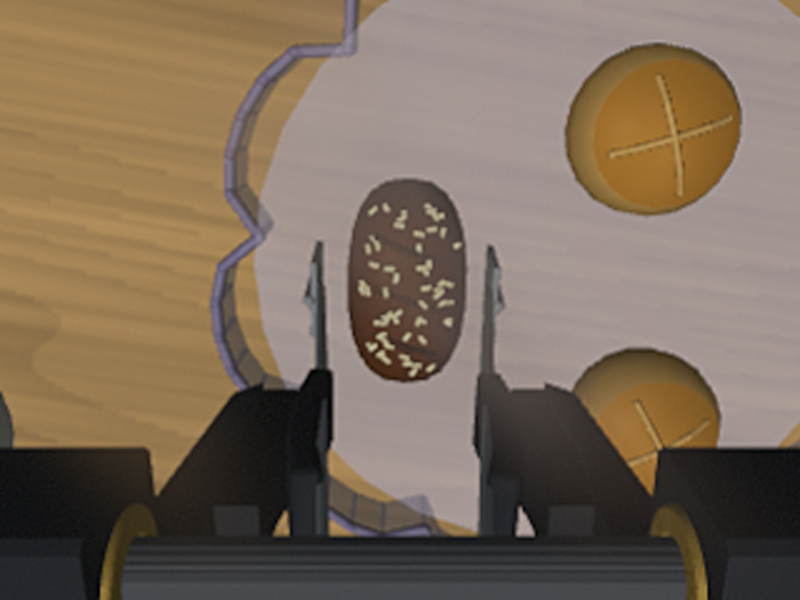

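View pics/s10.png

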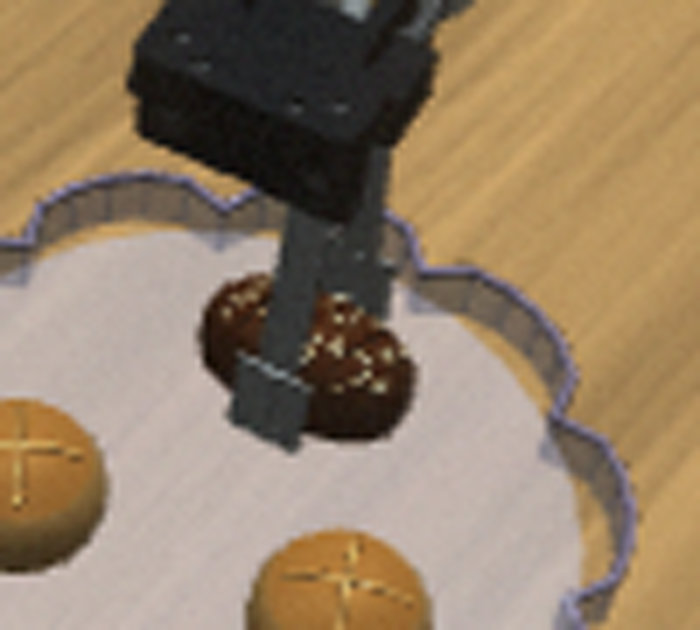

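Run:
```python
from h import *
c=cam("wrist");s=read_state();T=np.array(c["tool_from_camera"]);M=R.from_rotvec(s['ee_rot']).as_matrix()
def tl(px,X):
    p=cv2.undistortPoints(np.array(px,float).reshape(-1,1,2),c["K"],c["d"]).reshape(-1,2); v=np.c_[p,np.ones(len(p))]@T[:3,:3].T; o=T[:3,3]; return (o+v*((X-o[0])/v[:,0])[:,None])*1000
im=c["image"].astype(int)
m=((im[:,:,0]<125)&(im[:,:,0]>im[:,:,2]+12)).astype(np.uint8);z=np.zeros_like(m);b=(slice(145,240),slice(292,352));z[b]=m[b]
z=cv2.morphologyEx(z,cv2.MORPH_CLOSE,np.ones((7,7)))
px=np.argwhere(z)[:,::-1]
for h in (.02,.03):
    w=tl(px,s['tcp_pos'][2]-h)[:,1:];e,v=np.linalg.eigh(np.cov(w.T));print(h,w.mean(0),w.min(0),w.max(0),np.sqrt(e)*4,np.degrees(np.arctan2(v[1,1],v[0,1])))
sc=cam("scene")
# expected tip corners bottom of right jaw in scene
P=[(139,14,34),(139,-14,34),(102,14,34),(102,-14,34)]
W=s['tcp_pos']+np.array(P)/1000@M.T; print(W.round(3),((proj(sc,W)-[320,160])*7).round(0))
```

```text
0.02 [-1.30163834 -0.3930787 ] [-51.20532477 -30.54047065] [38.16289484 27.94534167] [48.35821794 86.37705883] -178.8335640706108
0.03 [ 1.67540255 -0.42041391] [-46.33692059 -29.4252115 ] [39.6442192  26.84397263] [46.52542833 83.10334481] -178.8335640706108
[[0.587 0.055 0.013]
 [0.559 0.05  0.013]
 [0.587 0.055 0.05 ]
 [0.559 0.05  0.05 ]] [[297. 452.]
 [226. 418.]
 [308. 389.]
 [234. 355.]]
```

The predicted corners of the right tip match the picture to within 5 crop px (under 1 image pixel). The tip's lower end is at z≈13 mm and the roll is centred to about 1 mm. I'll lower 2 mm and close gently.

```bash
python3 -m pendant '[[0.55,2,0,0,0],[0.54,0,0,0,0],[0.53,0,0,0,0],[0.52,0,0,0,0],[0.51,0,0,0,0],[0.5,0,0,0,0],[0.48,0,0,0,0],[0.46,0,0,0,0],[0.44,0,0,0,0],[0.42,0,0,0,0]]' 30; python3 -m pendant '[[0.4,0,0,0,0],[0.38,0,0,0,0],[0.36,0,0,0,0],[0.36,0,0,0,0],[0.36,0,0,0,0]]'
python3 - <<'E'
from h import *
c=cam("wrist");s=read_state(); print(s['tcp_pos'],s['width'],s['contact_force']);save(c,"w11.png",(160,80,480,320),2.5)
c=cam("scene"); save(c,"s11.png",(320,160,420,250),7)
E
```

```text
clock: 11.58
tcp_pos: [0.5667, 0.0857, 0.1497]
ee_rot: [1.083, 1.285, -1.083]
contact_force: [0.0, -0.7, -0.3]
width: 0.0435
clock: 12.0
tcp_pos: [0.5667, 0.0858, 0.1497]
ee_rot: [1.083, 1.285, -1.083]
contact_force: [-0.3, -0.5, -0.7]
width: 0.0433
[0.56670816 0.08573448 0.14971207] 0.043287433126218876 [ 0.01512945  0.17441311 -1.08318297]
```

View pics/w11.png

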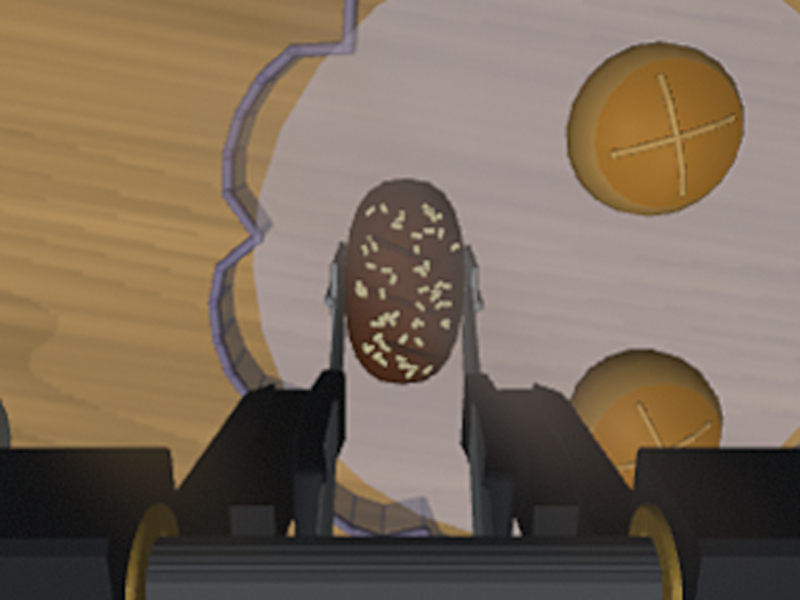

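View pics/s11.png

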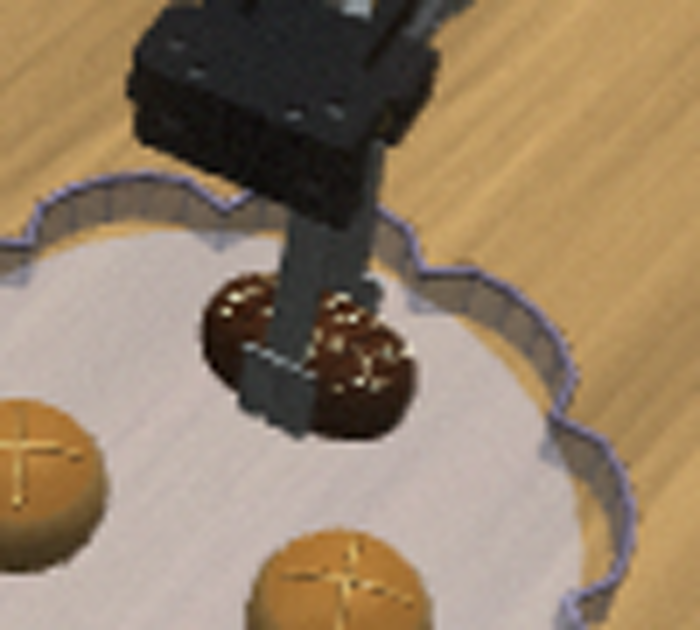

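The roll is gripped between both tips: the width stopped at 43.3 mm while the command was 32 mm. I'll lift slowly.

```bash
python3 -m pendant '[[0.34,-3,0,0,0],[0.34,-6,0,0,0],[0.34,-10,0,0,0],[0.34,-12,0,0,0],[0.34,-12,0,0,0],[0.34,-10,0,0,0],[0.34,-5,0,0,0],[0.34,0,0,0,0]]' 35
python3 - <<'E'
from h import *
c=cam("wrist");s=read_state(); print(s['tcp_pos'],s['width'],s['contact_force']);save(c,"w12.png",(160,80,480,320),2.5)
c=cam("scene"); save(c,"s12.png",(300,110,450,260),4)
t=cam("top"); save(t,"t12.png",(390,160,500,270),5)
im=t["image"].astype(int)
m=(im.min(2)>150)&(im.max(2)-im.min(2)<40)
z=np.zeros(m.shape,np.uint8);z[165:265,395:500]=m[165:265,395:500]
k=cv2.convexHull(max(cv2.findContours(z,0,cv2.CHAIN_APPROX_NONE)[0],key=cv2.contourArea))
w=onz(t,k.reshape(-1,2),.02)[:,:2]*1000;print("plate",k.reshape(-1,2).min(0),k.reshape(-1,2).max(0),cv2.minEnclosingCircle(w.astype(np.float32)))
E
```

```text
clock: 12.77
tcp_pos: [0.5676, 0.086, 0.2094]
ee_rot: [1.085, 1.283, -1.081]
contact_force: [0.1, 0.1, -1.3]
width: 0.0428
[0.56703001 0.08578419 0.20842549] 0.0431519946867554 [-0.40232384 -0.14142117 -1.84282917]
plate [407 179] [483 254] ((464.2388610839844, -306.5044250488281), 94.90691375732422)
```

View pics/w12.png

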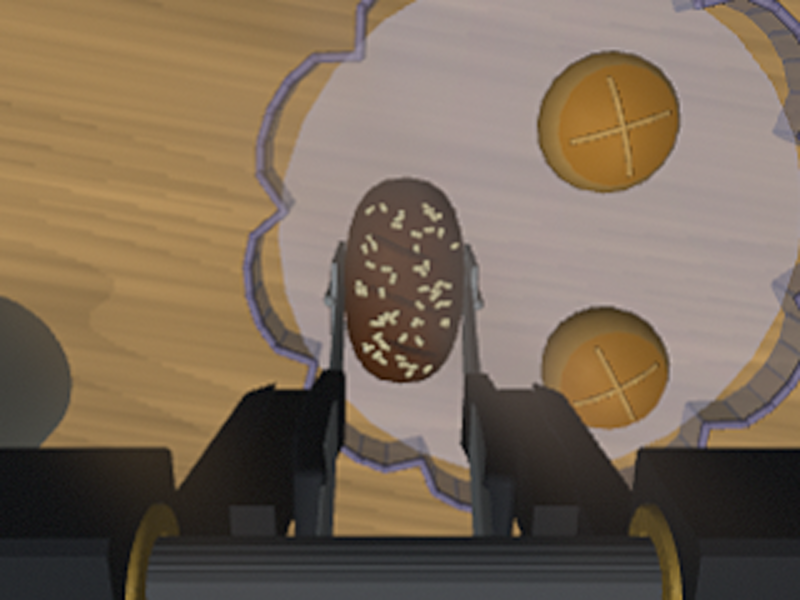

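View pics/s12.png

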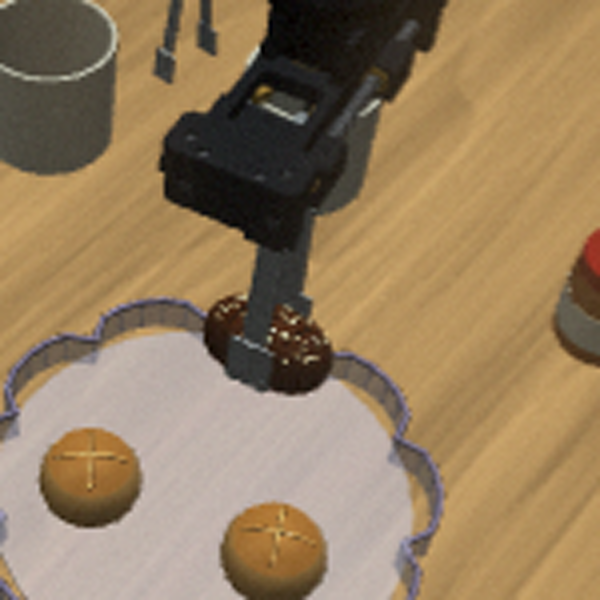

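Roll lifted and steady; plate centre is (0.464,-0.3065) with a measured radius of 95 mm, as expected. I'll raise it and carry it across gently.

```bash
python3 -m pendant '[[0.34,-5,0,0,0],[0.34,-10,0,0,0],[0.34,-15,0,0,0],[0.34,-12,0,0,0],[0.34,-6,0,0,0],[0.34,-2,-2.1,4.6,0],[0.34,0,-4.2,9.2,0],[0.34,0,-6.3,13.8,0],[0.34,0,-8.4,18.4,0],[0.34,0,-8.4,18.4,0]]' && python3 -m pendant '[[0.34,0,-8.4,18.4,0],[0.34,0,-8.4,18.4,0],[0.34,0,-8.4,18.4,0],[0.34,0,-8.4,18.4,0],[0.34,0,-8.4,18.4,0],[0.34,0,-8.4,18.4,0],[0.34,0,-8.4,18.4,0],[0.34,0,-8.4,18.4,0],[0.34,0,-8.4,18.4,0],[0.34,0,-8.4,18.4,0]]' && python3 -m pendant '[[0.34,0,-8.4,18.4,0],[0.34,0,-8.4,18.4,0],[0.34,0,-8.4,18.4,0],[0.34,0,-6.3,13.8,0],[0.34,0,-4.2,9.2,0],[0.34,0,-2.1,4.6,0],[0.34,0,0,0,0],[0.34,0,0,0,0],[0.34,0,0,0,0]]'
python3 - <<'E'
from h import *
c=cam("wrist");s=read_state(); print(s['tcp_pos'],s['width'],s['contact_force'],s['qpos'].round(2));save(c,"w13.png",(160,80,480,320),2.5)
c=cam("scene"); save(c,"s13.png")
E
```

```text
clock: 13.75
tcp_pos: [0.5475, 0.0157, 0.2569]
ee_rot: [1.081, 1.286, -1.084]
contact_force: [-0.1, 0.0, -1.4]
width: 0.0429
clock: 14.58
tcp_pos: [0.4953, -0.1802, 0.2569]
ee_rot: [1.082, 1.286, -1.085]
contact_force: [0.8, 0.1, -1.4]
width: 0.0432
clock: 15.33
tcp_pos: [0.4743, -0.2649, 0.2577]
ee_rot: [1.082, 1.286, -1.081]
contact_force: [0.3, 0.0, -2.0]
width: 0.0432
[ 0.47432469 -0.26490995  0.25773715] 0.04317616630367623 [-0.43465111  1.02308052 -1.8879098 ] [ 0.62  0.58 -0.32  1.8   0.24  0.79 -1.22]
```

View pics/w13.png

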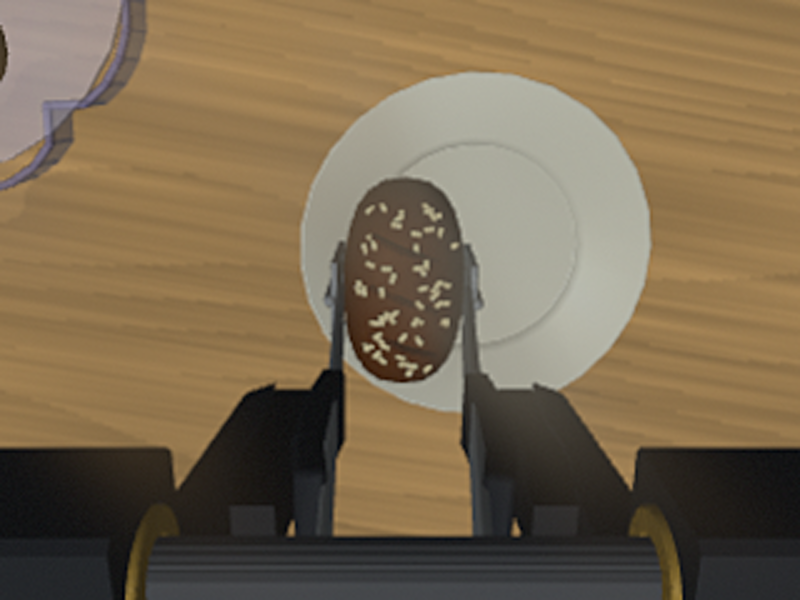

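View pics/s13.png

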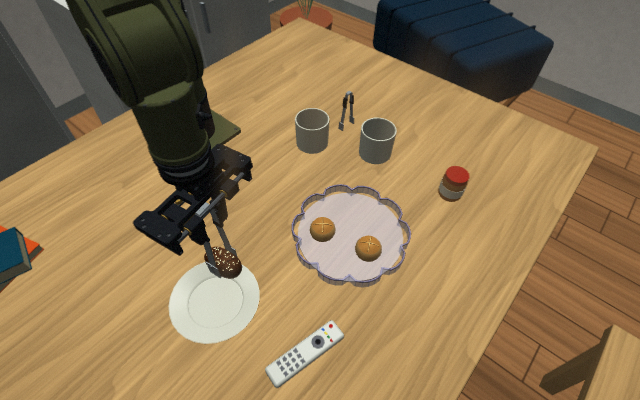

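```bash
python3 -m pendant '[[0.34,0,-2,5,0],[0.34,0,-4,9,0],[0.34,0,-5,11,0],[0.34,0,-4,9,0],[0.34,0,-2,5,0],[0.34,0,0,0,0],[0.34,0,0,0,0],[0.34,0,0,0,0],[0.34,0,0,0,0],[0.34,0,0,0,0]]' && python3 -m pendant '[[0.34,0,0,0,0],[0.34,0,0,0,0],[0.34,0,0,0,0],[0.34,0,0,0,0],[0.34,0,0,0,0],[0.34,0,0,0,0]]'
python3 - <<'E'
from h import *
c=cam("wrist");s=read_state(); print(s['tcp_pos'],s['width'],s['contact_force'],np.abs(s['qvel']).max());save(c,"w14.png",(160,80,480,320),2.5)
c=cam("scene"); save(c,"s14.png")
t=cam("top"); save(t,"t14.png")
M=R.from_rotvec(s['ee_rot']).as_matrix()
print((proj(c,s['tcp_pos']+M@np.array([.1447,0,-.000])) ).round(1))
E
```

```text
clock: 16.27
tcp_pos: [0.464, -0.307, 0.2578]
ee_rot: [1.082, 1.285, -1.082]
contact_force: [-0.1, 0.1, -1.7]
width: 0.0433
clock: 16.77
tcp_pos: [0.4637, -0.3076, 0.2577]
ee_rot: [1.083, 1.285, -1.083]
contact_force: [-0.9, -0.2, -1.6]
width: 0.0431
[ 0.46372786 -0.30759857  0.25772288] 0.042980991125459944 [ 0.35455793 -0.24236928 -1.53321876] 0.00333739551945382
[[203.9 278. ]]
```

View pics/w14.png

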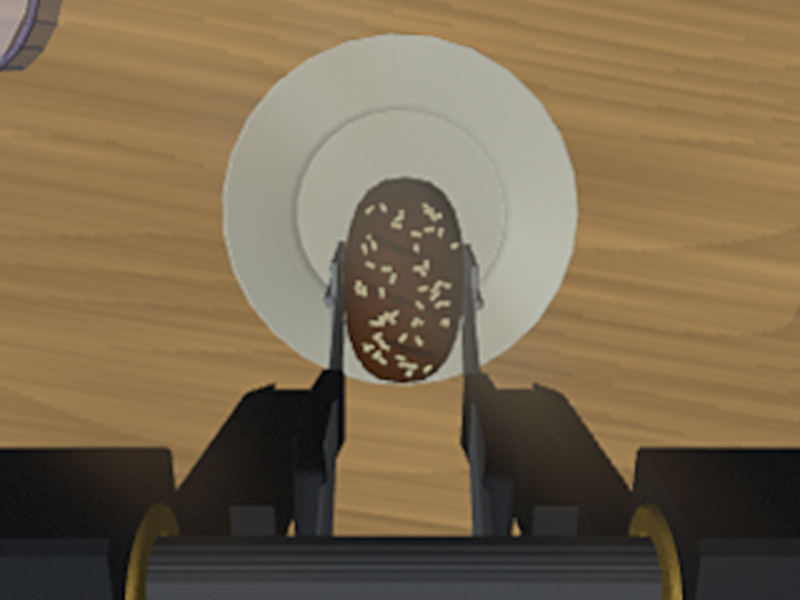

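View pics/s14.png

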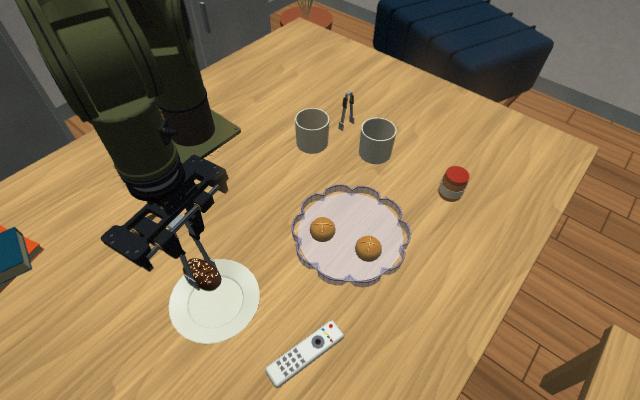

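View pics/t14.png

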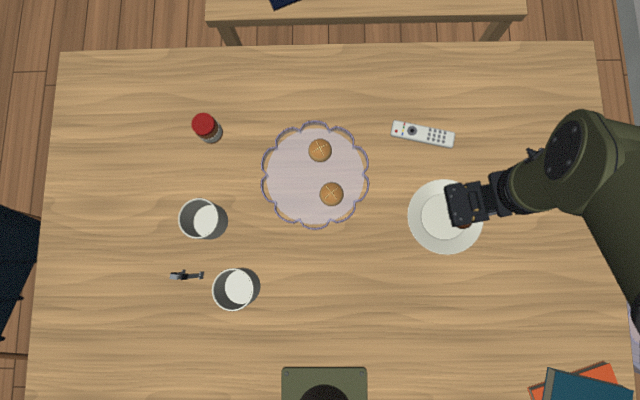

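Run:
```python
import cv2,numpy as np
a=cv2.imread("pics/top0.png").astype(int);b=cv2.imread("pics/t14.png").astype(int)
d=np.abs(a-b).max(2)
for n,(x0,y0,x1,y1) in dict(plate=(405,176,440,256),jar=(185,105,230,150),remote=(385,115,460,152),buns=(303,135,348,210),cup_right=(213,195,240,245),cup2=(205,262,265,315)).items(): print(n,(d[y0:y1,x0:x1]>50).sum())
from plant import ticket; print(ticket.job_done())
```

```text
plate 0
jar 0
remote 0
buns 0
cup_right 15
cup2 0
the job is handed in; nothing more can be done
None
```

I drew the tongs out of their cup, picked up the seeded roll with them, and handed the job in while holding it over the plate at about 16.8 s on the robot's clock.

**Final pose:** the TCP is at (0.464, -0.308, 0.258), about 1 mm from the plate centre I measured. By calculation the roll's underside is about 11 cm above the table, so roughly 10 cm above the plate.

**Grip:** the tongs' width held at 43 mm against a 35 N closing command, with the pictures showing the roll between both tips. The arm was nearly still, with the fastest joint at 0.003 rad/s.

**Other objects:** comparing top-camera views from the start and end showed no change for the plate (its visible part), buns, jam jar, remote or second cup. Near the tongs' cup, 15 pixels differed. That could be the tongs' missing shadow or a shift of about a millimetre, and I did not resolve which. By eye the cup stands where it did.

**Disagreement in the checks:** the wrist camera put the roll's turn about 5° off the top camera's reading. I turned the tool 4°, and the last look before closing was about 1° off.

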